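# Press a sample canister's stopper home with bench locking pliers

### The job

Lay the stoppered sample canister in the cradle between the open jaws of the bench-mounted locking pliers, lengthwise from jaw to jaw. Squeeze the plier handles together until they go over centre and stay locked by themselves, with the stopper pressed fully home, and let go. Then pull the release lever to spring the jaws open again, leaving the canister lying in the cradle with its stopper home and disturbing nothing else.

Things in the scene. Friction and masses are not known exactly. Their poses are not given: they have to be found in the camera images.
- pliers: Locking pliers fixed flat on a grey base plate (10 mm thick, x -35 to 150, y -75 to 75 mm); they work in a level plane 50 mm above the table, nothing above 65 mm but the lever tab. Origin on the table; x from handles (-x) to jaws (+x), y from the fixed side (-y) to the moving side (+y). Jaw pivot at x 0, y -10; moving handle's pin near x 3, y 18 mm. Under the overhanging handles is only the table.
- cradle (a point): Middle of the space between the jaws: x 100, y 0, z 50 mm of the pliers, axes as theirs. Two steel bars along y (8 mm thick, 68 mm long, together 38 mm wide, tops 33 mm high) carry the canister here, its axis 50 mm above the table along y. Open, the jaw pads stand about 45 mm to -y (fixed) and +y (moving). The space is clear 60 mm towards the pivot and freely away from it.
- fixed_handle (a point): Point on the fixed handle abreast of the grip point: x -100, y -6, z 50 mm of the pliers, axes as theirs. The handle is a straight bar 12 mm wide and 16 mm tall, along the pliers' x from x = -20 to -162 mm; it cannot move.
- handle_grip (a point): Point on the moving handle to squeeze, mid-thickness, about 100 mm from its pin, 50 mm above the table. Straight steel bar 12 mm wide, 16 mm tall, reaching to x = -148 mm of the pliers when locked. Outer width over both handles here: about 62 mm open, 38 mm locked (it is then parallel to the fixed handle, along y = 20 mm of the pliers).
- toggle (a joint): Angle (rad) of the small link between the two handles: 0 open (a spring holds the pliers there), grows as the handles are squeezed together; 0.92 is dead centre, beyond which the pliers spring by themselves to the stop at 1.14 and stay locked. Squeezing takes up to about 20 N at the grip point. The moving jaw closes too, its sprung pad pressing the canister against the fixed pad.
- lever_tab (a point): Mid-height (75 mm above the table) of the upright round tab, 14 mm thick, 51 to 99 mm high, on the release lever's tail behind the moving handle. Locked, the tab is at x -190, y 20 mm of the pliers. Pulling or pushing it about 20 mm to the pliers' +y with 1 to 3 N trips the lock; then handle, lever and jaw spring open by themselves, the tab ending nearly 80 mm to +y.
- stopper (a joint): How far the stopper has been pushed in (m): 0 to 0.003 at first; 0.010 = fully home, flange on the canister's rim. It is stiff: about 6 N moves it.
- stand: Fixed grey stand on which the canister waits: plate 100 x 70 x 10 mm with two steel bars 8 mm thick and 68 mm long along its x, tops 33 mm above the table, together 38 mm wide. Origin on the table under its middle.
- jar_neck: Bystander: terracotta neck of a jar standing mouth up, 84 mm wide, 58 mm tall, loose; origin under its centre.
- sample_box: Bystander: closed white plastic box with a grey lid, 94 x 74 x 43 mm, loose; origin under its centre.
- mouse: Bystander: black computer mouse, 100 x 60 x 34 mm, loose; origin under its centre.
- canister_mid (a point): Loose aluminium canister, a cylinder 44 mm across and 64 mm long, 0.1 to 0.25 kg; at first lying on the stand's bars, axis level, 50 mm above the table. Site at the middle of the cylinder; x along its axis to the stopper end. The black stopper flange (41 mm wide, 4 mm thick) makes it 75 to 78 mm long at first, 68 mm when home. Either end may face either jaw.
Things that resemble listed ones, but are neither listed nor needed, are in the scene too. Leave any green look-alike of the part that bears stopper alone.

How it is judged:
By the outcome, as a careful person would: the job done as asked, in the order asked, and still so for the second after the job is handed in, with the robot touching nothing.
It also fails if it takes over 64 s, if anything falls off the work surface, if the arm or the gripper's body presses on something with over 40 N, if the wrist force passes 120 N, or if a joint passes its speed limit or range.

### The arm

A 6-joint arm with a two-finger parallel gripper is mounted at the origin on the work surface. World frame = base frame: x ahead of the robot, y to its left, z up, the work surface at z = 0. Lengths are in m, angles in rad, forces in N, time in s.
With the tool pointing down it reaches from about 0.375 to 0.9 m from the base axis. Payload 3.1 kg.
Tool frame: the origin (TCP) lies on the centre line of the jaws, within the pads' length; the fingertips stand 8 mm ahead of it and the grasp point (between the pads) lies 11 mm behind it (robot.tip_extent is the distance from the TCP to the fingertips, in m); y points along the fingers, z is the direction in which the jaws open and shut, and the axes are right-handed (so a half turn about y gives the same grasp; the last joint's range is limited). The gripper opens to 87 mm and grips with 3 to 60 N. Pads are 19 mm wide; open, the fingers measure 117 mm over their backs; the gripper's body (75 mm by 190 mm) begins 51 mm behind the grasp point.
Start: joints at [-1.3, 0.527, 1.433, -0, 1.181, -0.178], TCP at [0.271, -0.563, 0.231] pointing down, gripper open.
Joint ranges: [-3.08, 3.08], [-0.75, 2.2], [0.22, 2.44], [-1.43, 4.57], [0, 2.65], [-2.85, 2.85]. Speed limits (rad/s): [2.79, 2.79, 3.14, 3.14, 3.14, 3.14].

### API

Orientations are given as a unit quaternion [x, y, z, w].
In Python, from rig import robot gives the robot as it stands.
- The arm moves only by the shell command python3 -m crank 'ROWS' [FORCE]. ROWS is JSON, a list that holds one entry, the list of rows, each a list of 7 numbers: the turn, a rotation vector about the tool's x, y, z in degrees, then the shift along the tool's x, y, z in m, then the opening in per cent of the stroke, from 0 (shut) to 100 (fully open). In form: [[[ax, ay, az, dx, dy, dz, gripper], ...]]. A call has exactly 5 rows; each row shifts and turns the commanded pose from where the row before left it, along the tool's axes as they then stand; what a row does not reach is not made up. A row lasts 1/8 s, in which the tool goes at most 62.5 mm and 10.7 degrees, less where a joint would pass 70% of its speed; a pose out of reach is approached as far as the arm can. A call with a gripper value outside its range is refused whole. The fingers move at their own pace and stop on an object; FORCE is the grip in N (left out, the last holds). Time passes only in rows, so rows that do not move let the fingers close, or fill a call up. It gives the time, the measured TCP pose, the force and the opening at its end, in the units of the state.
- robot.get_obs(): the state, without advancing time (a new reading comes with each control period).
- robot.camera(name): name is "side" or "top"; returns a dict with "img" (480x640x3 uint8, red, green, blue), "K" (3x3 intrinsics, pixels), "dist_coeffs" ([k1, k2, p1, p2, k3] as OpenCV has them; the pictures are not rectified), "R" (3x3) and "t" (3): a world point X has camera coordinates R X + t. Camera axes: x right, y down, z forward; pixel columns grow to the right and rows downward; lengths in m; the calibration is good to about 2 mm. A picture is of the moment at which its call begins. There is no depth.
- robot.hand_in(): hands the job in, once; it reports no verdict.
Trained networks look in a picture, given as the dict that the camera call returned (one of the last four; its "shot" number tells which), for a name from the list of things; names that differ only in an ending like _2 or _b are one class to them, and where a whole thing is asked for, a point or a joint stands for the part that bears it (a point fixed in the world has none). Each returns a list of dicts, best first, with "conf" (0 to 1); they miss things now and then, are a little off and sometimes report something else, mostly with a low value. They report only what shows in the picture. A call takes as long as a camera call. They do not tell look-alikes from the thing itself.
- robot.spot_in(picture, thing): "at" ([row, column] in pixels, amid what is visible of it).
The state is a dict: "time": time; "q": joint angles; "joint_velocities": joint speeds; "joint_torque": joint torques, N m; "position": TCP position; "tool_rot": TCP orientation; "ft_force": force on the tool from outside, world axes, zero at the start; "moment": the same for the moment, N m; "grip_width": finger opening in m.
Only numpy, scipy, OpenCV 4.12 (cv2) and the standard library are available. Lean on these libraries where they do the work, as an engineer would, in place of code of your own. Each camera call takes 0.05 s, during which the arm holds its last target.

## Working session

There is one attempt and no reset: what is moved stays moved. The work goes in short steps, Python scripts to look and compute and a shell command to move; the robot and the scene stay as the last step left them, time stands still between calls to the robot, and variables do not carry over. Pictures are saved under pics/ and viewed, and the job is handed in when it is done.

```bash
ls; mkdir -p pics
cat > h.py <<'E'
import numpy as np,cv2
from rig import robot
from scipy.spatial.transform import Rotation as Rn
def ray(c,rc):
    p=cv2.undistortPoints(np.array([[[rc[1],rc[0]]]],float),np.array(c["K"]),np.array(c["dist_coeffs"]))[0,0]
    R=np.array(c["R"]);t=np.array(c["t"]).ravel()
    return -R.T@t, R.T@np.array([p[0],p[1],1])
def atz(c,rc,z):
    o,d=ray(c,rc); return o+d*(z-o[2])/d[2]
def proj(c,X):
    X=np.atleast_2d(np.array(X,float)); r,_=cv2.Rodrigues(np.array(c["R"]))
    u=cv2.projectPoints(X,r,np.array(c["t"],float).ravel(),np.array(c["K"]),np.array(c["dist_coeffs"]))[0][:,0]
    return u[:,::-1]  # row,col
def tri(c1,a,c2,b):
    o1,d1=ray(c1,a);o2,d2=ray(c2,b)
    A=np.stack([d1,-d2],1);s=np.linalg.lstsq(A,o2-o1,rcond=None)[0]
    p=o1+d1*s[0];q=o2+d2*s[1]; return (p+q)/2,np.linalg.norm(p-q)
def save(c,name,draw=[]):
    im=c["img"][:,:,::-1].copy()
    for r,cc in draw: cv2.circle(im,(int(cc),int(r)),3,(255,0,255),1)
    cv2.imwrite("pics/"+name+".png",im)
E
python3 - <<'E'
from h import *
o=robot.get_obs();print(o["time"],o["position"],o["tool_rot"],o["grip_width"])
for n in("top","side"):
    c=robot.camera(n);save(c,n+"0");
    print(n,"cam pos",ray(c,(240,320))[0])
    for th in["pliers","handle_grip","lever_tab","stopper","stand","canister_mid","jar_neck","sample_box","mouse","toggle"]:
        print(n,th,[(np.round(d["at"]),round(d["conf"],2)) for d in robot.spot_in(c,th)][:4])
E
```

```text
pics
0.0 [ 0.27099014 -0.56241201  0.22957709] [-0.15737962  0.69014277 -0.68861561  0.15729955] 0.08688659708580142
top cam pos [ 0.33918215 -0.01985893  1.53636062]
top pliers [(array([226., 316.]), 0.93)]
top handle_grip [(array([241., 366.]), 0.78)]
top lever_tab [(array([267., 390.]), 0.45)]
top stopper [(array([232., 182.]), 0.6), (array([196., 224.]), 0.51), (array([288., 192.]), 0.47)]
top stand [(array([257., 190.]), 0.89)]
top canister_mid [(array([296., 204.]), 0.86), (array([210., 222.]), 0.79), (array([245., 182.]), 0.67), (array([272., 148.]), 0.58)]
top jar_neck [(array([159., 246.]), 0.64)]
top sample_box [(array([298., 458.]), 0.92)]
top mouse [(array([176., 178.]), 0.87)]
top toggle [(array([175., 178.]), 0.3)]
side cam pos [0.09398556 0.92578953 1.2174728 ]
side pliers [(array([246., 307.]), 0.8)]
side handle_grip [(array([216., 347.]), 0.72)]
side lever_tab [(array([202., 377.]), 0.63)]
side stopper [(array([263., 206.]), 0.58), (array([301., 230.]), 0.57), (array([368., 310.]), 0.46)]
side stand [(array([368., 266.]), 0.65)]
side canister_mid [(array([408., 268.]), 0.98), (array([348., 258.]), 0.86), (array([303., 245.]), 0.63), (array([243., 309.]), 0.32)]
side jar_neck [(array([262., 206.]), 0.66)]
side sample_box [(array([181., 421.]), 0.58)]
side mouse [(array([337., 184.]), 0.75)]
side toggle []
```

View pics/top0.png

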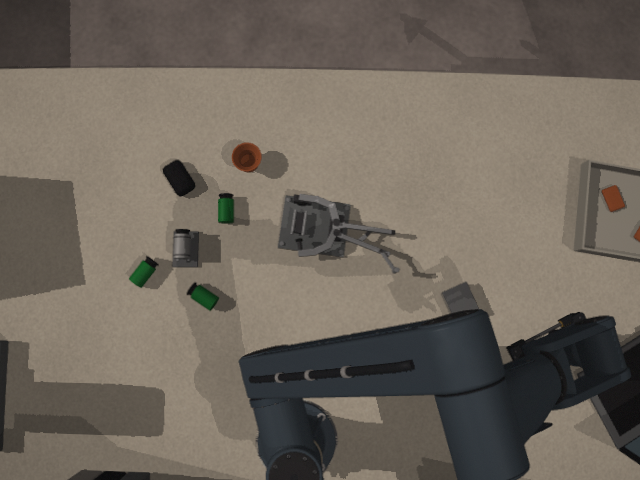

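View pics/side0.png

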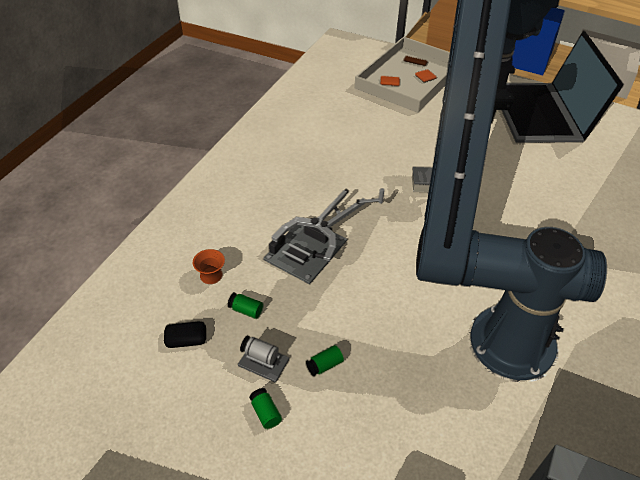

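Run:
```python
import cv2
a=cv2.imread("pics/top0.png")[140:330,120:420];cv2.imwrite("pics/top0z.png",cv2.resize(a,None,fx=2.6,fy=2.6,interpolation=2))
a=cv2.imread("pics/side0.png")[160:440,160:460];cv2.imwrite("pics/side0z.png",cv2.resize(a,None,fx=2.1,fy=2.1,interpolation=2))
```

```text
(no output)
```

View pics/top0z.png

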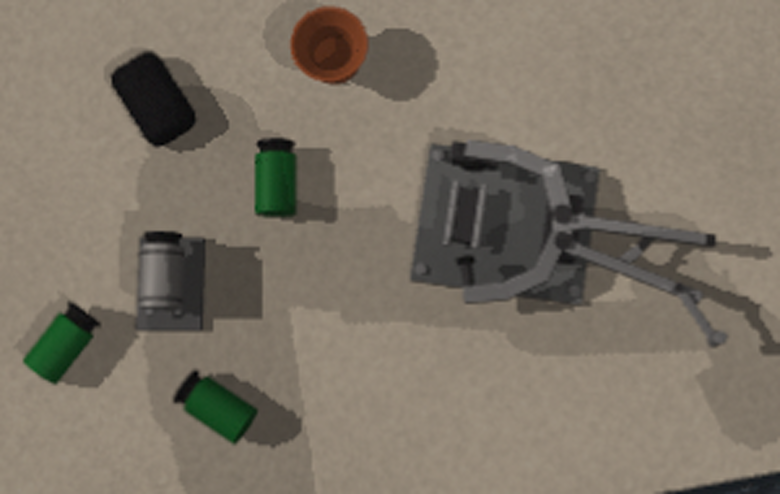

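View pics/side0z.png

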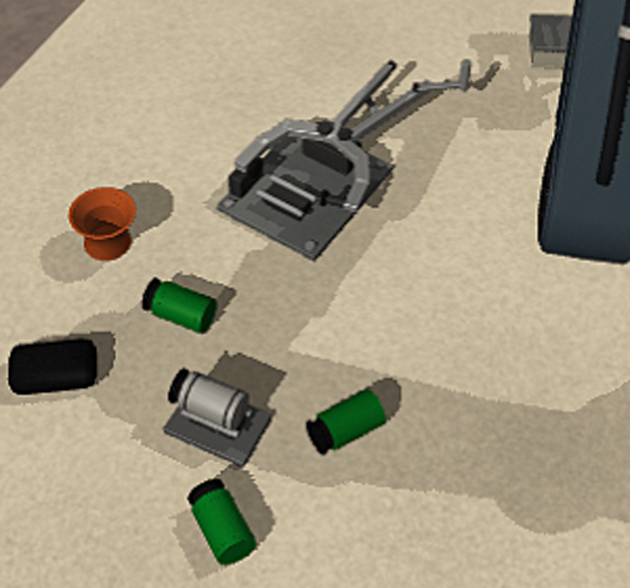

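```bash
python3 - <<'E'
import cv2
def crop(n,r0,r1,c0,c1,f,o):
    a=cv2.imread(f"pics/{n}.png")[r0:r1,c0:c1];a=cv2.resize(a,None,fx=f,fy=f,interpolation=cv2.INTER_CUBIC)
    for c in range((c0+9)//10*10,c1,10):
        cv2.putText(a,str(c),((c-c0)*f,8),0,.3,(0,255,255),1);cv2.line(a,((c-c0)*f,10),((c-c0)*f,16),(0,255,255),1)
    for r in range((r0+9)//10*10,r1,10):
        cv2.putText(a,str(r),(0,(r-r0)*f+3),0,.3,(0,255,255),1);cv2.line(a,(20,(r-r0)*f),(26,(r-r0)*f),(0,255,255),1)
    cv2.imwrite(f"pics/{o}.png",a)
crop("top0",185,285,270,425,5,"t1")
crop("side0",180,290,255,405,5,"s1")
crop("top0",220,275,155,215,10,"t2")
crop("side0",325,385,230,300,10,"s2")
E
python3 - <<'E'
from h import *
for n in("top","side"):
    c=robot.camera(n);print(np.round(c["K"],1),c["dist_coeffs"]);
    print(atz(c,(232,310),.01))
E
```

```text
[[557.2   0.  316.1]
 [  0.  557.2 230.3]
 [  0.    0.    1. ]] [-0.09159934  0.          0.          0.          0.        ]
[ 0.56419946 -0.03127906  0.01      ]
[[602.3   0.  310. ]
 [  0.  602.3 236.6]
 [  0.    0.    1. ]] [-0.11048762  0.          0.          0.          0.        ]
[ 0.596458   -0.09862133  0.01      ]
```

View pics/t1.png

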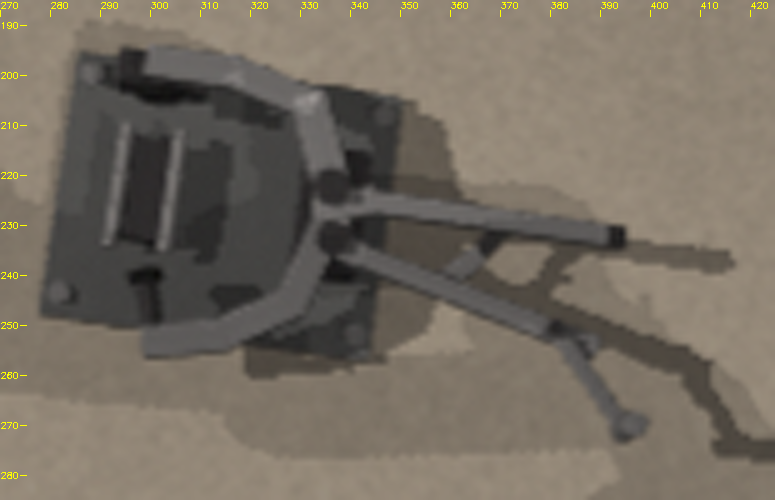

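View pics/s1.png

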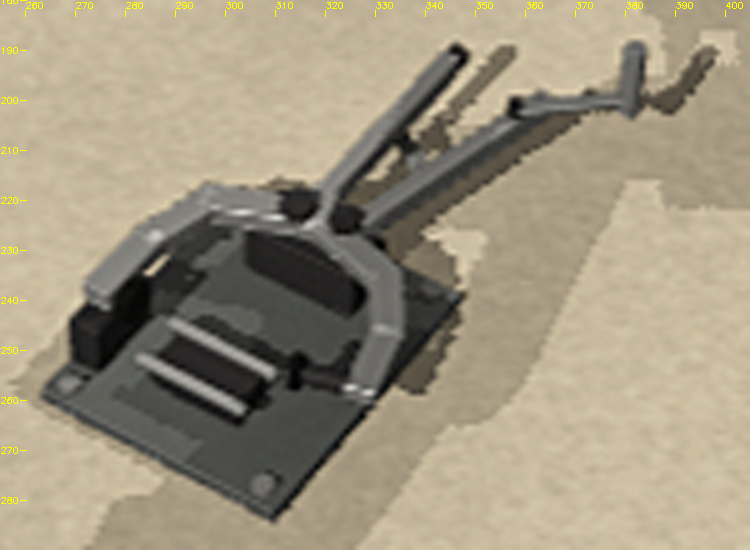

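View pics/t2.png

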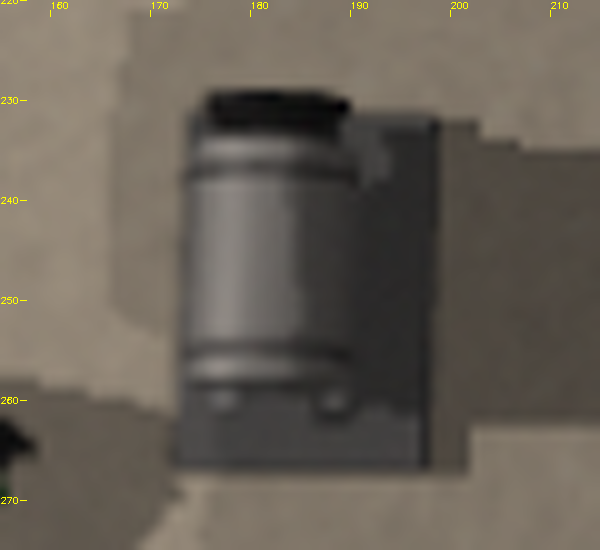

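View pics/s2.png

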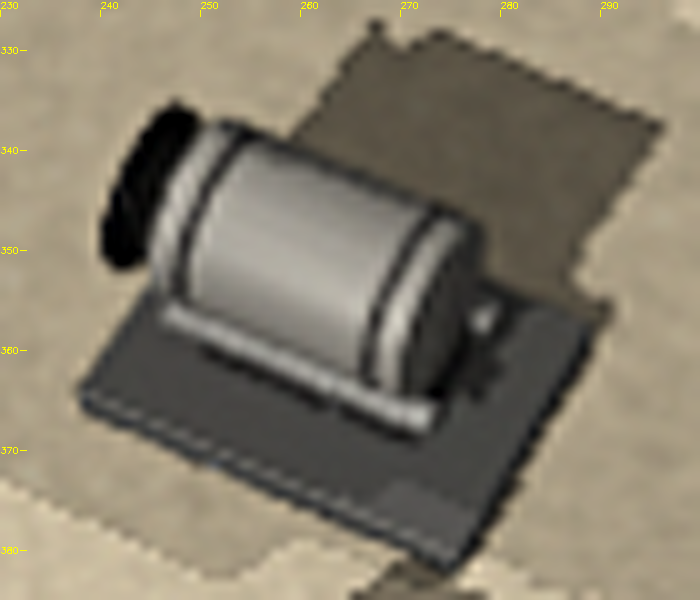

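```bash
cat > fit.py <<'E'
from h import *
from scipy.optimize import least_squares
def T(p,L):
    L=np.array(L,float);c,s=np.cos(p[2]),np.sin(p[2])
    return np.c_[p[0]+c*L[:,0]-s*L[:,1],p[1]+s*L[:,0]+c*L[:,1],L[:,2]]
def fit(cams,feats,p0):
    def res(p):
        r=[]
        for n,F in feats.items():
            L=[f[0] for f in F];u=np.array([f[1] for f in F]); r.append((proj(cams[n],T(p,np.array(L)/1000))-u))
        return np.concatenate(r).ravel()
    s=least_squares(res,p0,loss="soft_l1",x_scale=[.1,.1,1]);return s.x,res(s.x).reshape(-1,2)
E
cat > f1.py <<'E'
from fit import *
cams={n:robot.camera(n) for n in("top","side")}
t=lambda x,y:((y+.5)/5-.5+185,(x+.5)/5-.5+270)
s=lambda x,y:((y+.5)/5-.5+180,(x+.5)/5-.5+255)
F={"top":[((150,-75,10),t(77,52)),((150,75,10),t(42,315)),((-35,75,10),t(374,362)),((-35,-75,10),t(400,97)),
 ((115,-34,33),t(125,123)),((115,34,33),t(107,245)),((85,-34,33),t(178,130)),((85,34,33),t(162,250)),((-162,-6,55),t(625,237))],
"side":[((150,75,10),s(275,520)),((150,-75,10),s(43,395)),((-35,75,10),s(462,296)),
 ((115,-34,33),s(140,358)),((115,34,33),s(243,412)),((85,-34,33),s(172,322)),((85,34,33),s(275,375)),((-162,-6,55),s(460,52))]}
for k in (["top"],["side"],["top","side"]):
    p,r=fit(cams,{n:F[n] for n in k},[.56,-.03,1.5]);print(k,np.round(p,4),np.degrees(p[2]));print(np.round(r,1).tolist())
print("cradle, fixed handle,tab locked,jawpads",T(p,np.array([[100,0,50],[-100,-6,50],[-190,20,75],[-95,44,50]])/1000))
t=lambda x,y:((y+.5)/10-.5+220,(x+.5)/10-.5+155)
s=lambda x,y:((y+.5)/10-.5+325,(x+.5)/10-.5+230)
# stand: x toward +X world; y toward left
G={"top":[((50,35,10),t(190,115)),((50,-35,10),t(437,118)),((-50,-35,10),t(428,470)),((-50,35,10),t(172,465))],
"side":[((50,35,10),s(80,395)),((-50,35,10),s(450,565)),((-50,-35,10),s(592,335))]}
for k in (["top"],["side"],["top","side"]):
    p2,r=fit(cams,{n:G[n] for n in k},[.53,.33,0]);print(k,np.round(p2,4),np.degrees(p2[2]));print(np.round(r,1).tolist())
# canister: outlines; ends of silhouette in top view at z=.05
# side-silhouette midpoints
for z in(.05,):
    a=atz(cams["top"],t(277,100),z);b=atz(cams["top"],t(268,385),z);print("stop end/bottom end top",a,b)
E
python3 f1.py
```

```text
['top'] [ 0.5752 -0.0986  1.4467] 82.89051152266052
[[-0.1, -0.4], [0.1, -1.1], [-0.3, -1.0], [-0.2, 0.5], [0.1, 0.2], [0.0, 0.3], [0.2, 0.4], [0.5, 0.2], [-0.2, 0.3]]
['side'] [ 0.5729 -0.0946  1.445 ] 82.79486550370255
[[-0.2, -0.1], [-0.0, -0.9], [0.4, 0.0], [-0.1, -0.2], [0.1, 0.6], [0.1, -0.1], [0.2, 0.6], [-0.4, 0.0]]
['top', 'side'] [ 0.5745 -0.0972  1.4456] 82.82911120809868
[[0.1, -0.9], [0.3, -1.7], [0.0, -1.5], [0.1, 0.1], [0.3, -0.3], [0.2, -0.2], [0.4, -0.1], [0.7, -0.3], [0.1, -0.2], [-1.2, -0.2], [-0.9, -0.9], [-0.4, -0.1], [-1.0, -0.3], [-0.8, 0.6], [-0.8, -0.1], [-0.7, 0.6], [-1.1, -0.1]]
cradle, fixed handle,tab locked,jawpads [[ 0.58693629  0.00201208  0.05      ]
 [ 0.56792353 -0.19717255  0.05      ]
 [ 0.53089227 -0.28322303  0.075     ]
 [ 0.51893876 -0.1859702   0.05      ]]
['top'] [0.5133 0.3125 0.0036] 0.20374501265341627
[[-0.4, -0.2], [-0.5, 0.2], [0.3, -0.2], [0.6, 0.1]]
['side'] [ 0.5111  0.3161 -0.0061] -0.34749181069545315
[[-0.2, -0.9], [0.5, 0.2], [-0.4, 0.6]]
['top', 'side'] [ 0.5124  0.314  -0.0028] -0.1628737634446702
[[-0.2, -0.6], [-0.1, -0.2], [0.7, -0.8], [0.8, -0.6], [-1.0, -0.9], [-0.5, 0.2], [-1.4, 0.5]]
stop end/bottom end top [0.56050769 0.31409379 0.05      ] [0.48325341 0.31307056 0.05      ]
```

```bash
cat > go.py <<'E'
from h import *
import sys
# usage: go.py x y z yawdeg   (yaw of tool z axis in the world)
def go(x,y,z,yaw):
    o=robot.get_obs();R=Rn.from_quat(o["tool_rot"]);p=np.array(o["position"])
    a=np.radians(yaw);zz=np.array([np.cos(a),np.sin(a),0]);
    best=None
    for s in(1,-1):
        yy=np.array([0,0,-1.]);M=np.stack([np.cross(yy,zz*s),yy,zz*s],1)
        rv=(R.inv()*Rn.from_matrix(M)).as_rotvec(degrees=True)
        if best is None or np.linalg.norm(rv)<np.linalg.norm(best[0]):best=(rv,M)
    rv,M=best
    d=np.array([x,y,z])-p
    print("t",round(o["time"],2),"pos",np.round(p,4),"F",np.round(o["ft_force"],1),"grip",round(o["grip_width"],4),"q5",np.round(o["q"],2))
    print("cur tool axes z",np.round(R.as_matrix()[:,2],3),"x",np.round(R.as_matrix()[:,0],3))
    print("turn",np.round(rv,2)," shift in CURRENT tool axes mm",np.round(R.inv().apply(d)*1000,1)," in FINAL axes mm",np.round(M.T@d*1000,1))
if __name__=="__main__": go(*map(float,sys.argv[1:5]))
E
python3 go.py .514 .314 .18 90
```

```text
t 1.3 pos [ 0.2712 -0.5631  0.2305] F [-0.2  0.2  0.2] grip 0.0869 q5 [-1.3   0.53  1.43 -0.    1.18 -0.18]
cur tool axes z [ 0.434 -0.901 -0.   ] x [-0.901 -0.434  0.   ]
turn [ 0.   25.72  0.  ]  shift in CURRENT tool axes mm [-599.3   50.5 -684.8]  in FINAL axes mm [-242.8   50.5 -877.1]
```

```bash
python3 -m crank '[[[0,8.57,0,0,0,0,100],[0,8.57,0,0,0,0,100],[0,8.57,0,0,0,0,100],[0,0,0,-0.035,0,-0.045,100],[0,0,0,-0.035,0,-0.045,100]]]' && python3 -m crank '[[[0,0,0,-0.035,0,-0.05,100],[0,0,0,-0.035,0,-0.05,100],[0,0,0,-0.03,0,-0.05,100],[0,0,0,-0.02,0,-0.055,100],[0,0,0,-0.01,0,-0.06,100]]]' && python3 go.py .514 .314 .18 90
```

```text
time: 1.92
position: [0.3415, -0.4726, 0.2304]
tool_rot: [-0.001, -0.707, 0.707, 0.001]
ft_force: [0.1, -0.1, -1.2]
grip_width: 0.087
time: 2.55
position: [0.4725, -0.2067, 0.2308]
tool_rot: [-0.001, -0.707, 0.707, -0.001]
ft_force: [0.8, -0.3, -0.2]
grip_width: 0.0875
t 2.55 pos [ 0.4725 -0.2067  0.2308] F [ 0.8 -0.3 -0.2] grip 0.0875 q5 [-0.63  0.38  1.7   0.    1.05  0.94]
cur tool axes z [-0.    -1.     0.001] x [-1.     0.    -0.002]
turn [-0.05 -0.   -0.09]  shift in CURRENT tool axes mm [ -41.4   50.4 -520.8]  in FINAL axes mm [ -41.5   50.8 -520.7]
```

```bash
python3 -m crank '[[[0,0,0,-0.01,0,-0.06,100],[0,0,0,-0.01,0,-0.06,100],[0,0,0,-0.01,0,-0.06,100],[0,0,0,-0.01,0,-0.06,100],[0,0,0,-0.001,0,-0.06,100]]]' && python3 -m crank '[[[0,0,0,0,0,-0.06,100],[0,0,0,0,0.01,-0.06,100],[0,0,0,0,0.02,-0.06,100],[0,0,0,0,0.02,-0.04,100],[0,0,0,0,0,0,100]]]' && python3 go.py .514 .314 .12 90
python3 - <<'E'
from h import *
o=robot.get_obs();P=np.array(o["position"])
for n in("top","side"):
    c=robot.camera(n);save(c,n+"1",proj(c,[P,P-[0,0,-.008]]));
E
```

```text
time: 3.18
position: [0.513, 0.0939, 0.2309]
tool_rot: [-0.001, -0.707, 0.707, -0.001]
ft_force: [0.6, -0.2, -0.2]
grip_width: 0.0871
time: 3.8
position: [0.5106, 0.3136, 0.179]
tool_rot: [0.003, -0.707, 0.707, -0.001]
ft_force: [0.8, -0.7, 0.5]
grip_width: 0.0871
t 3.8 pos [0.5106 0.3136 0.179 ] F [ 0.8 -0.7  0.5] grip 0.0871 q5 [0.36 0.56 1.55 0.   1.04 1.93]
cur tool axes z [ 0.004 -1.     0.001] x [-1.    -0.004  0.003]
turn [-0.04  0.26  0.16]  shift in CURRENT tool axes mm [-3.6 59.  -0.4]  in FINAL axes mm [-3.4 59.  -0.4]
```

View pics/side1.png

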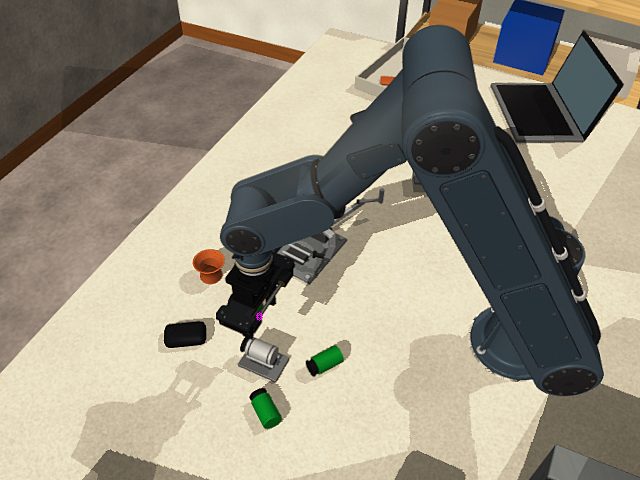

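View pics/top1.png

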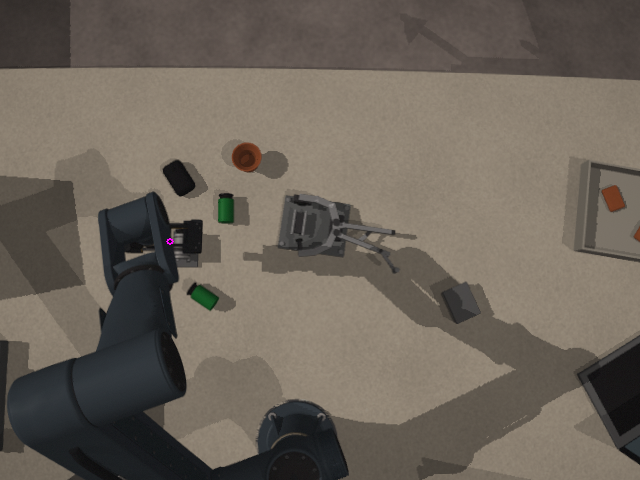

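```bash
python3 -m crank '[[[0,0.2,0,-0.0035,0.05,0,100],[0,0,0,0,0.04,0,100],[0,0,0,0,0.03,0,100],[0,0,0,0,0.019,0,100],[0,0,0,0,0,0,100]]]' && python3 go.py .514 .314 .039 90
```

```text
time: 4.53
position: [0.5155, 0.3101, 0.0412]
tool_rot: [-0.001, -0.707, 0.707, 0.002]
ft_force: [-0.1, 1.1, 0.3]
grip_width: 0.0867
t 4.53 pos [0.5155 0.3101 0.0412] F [-0.1  1.1  0.3] grip 0.0867 q5 [ 0.36  0.76  1.62 -0.    0.76  1.93]
cur tool axes z [-0.005 -1.     0.001] x [-1.     0.005  0.002]
turn [-0.04 -0.28  0.1 ]  shift in CURRENT tool axes mm [ 1.5  2.2 -3.9]  in FINAL axes mm [ 1.5  2.2 -3.9]
```

```bash
python3 -m crank '[[[0,0,0,0.001,0.002,-0.003,100],[0,0,0,0,0,0,70],[0,0,0,0,0,0,60],[0,0,0,0,0,0,48],[0,0,0,0,0,0,45]]]' 15 && python3 go.py .514 .314 .039 90; python3 -c "
from h import *
c=robot.camera('side');save(c,'side2');cv2.imwrite('pics/side2z.png',cv2.resize(c['img'][290:410,160:330,::-1],None,fx=4,fy=4,interpolation=2))"
```

```text
time: 5.15
position: [0.5147, 0.3143, 0.04]
tool_rot: [0.001, 0.707, -0.707, -0.001]
ft_force: [0.0, -0.6, 0.7]
grip_width: 0.0551
t 5.15 pos [0.5147 0.3143 0.04  ] F [ 0.  -0.6  0.7] grip 0.0551 q5 [0.36 0.76 1.62 0.   0.76 1.94]
cur tool axes z [-0.003 -1.    -0.   ] x [-1.     0.003 -0.   ]
turn [ 0.01 -0.19 -0.02]  shift in CURRENT tool axes mm [0.7 1.  0.3]  in FINAL axes mm [0.7 1.  0.3]
```

View pics/side2z.png

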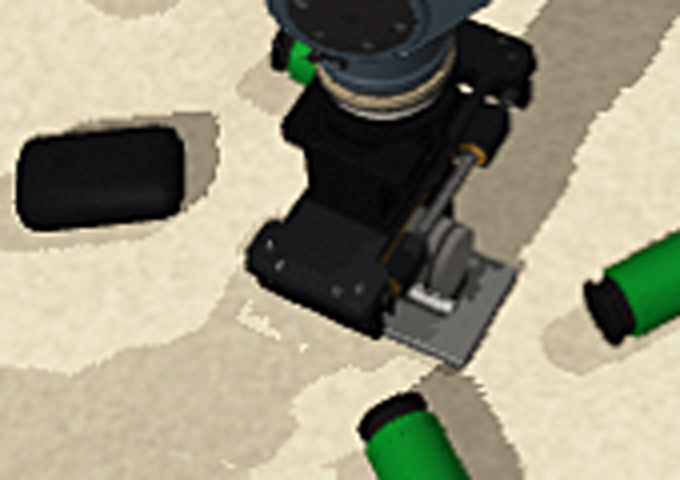

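```bash
python3 -m crank '[[[0,0,0,0,0,0,30],[0,0,0,0,0,0,30],[0,0,0,0,0,0,30],[0,0,0,0,0,0,20],[0,0,0,0,0,0,20]]]' 20 && python3 go.py .514 .314 .039 90
```

```text
time: 5.82
position: [0.5147, 0.3143, 0.0398]
tool_rot: [0.001, 0.707, -0.707, -0.001]
ft_force: [-0.9, 0.3, 0.2]
grip_width: 0.0436
t 5.83 pos [0.5147 0.3143 0.0398] F [-0.9  0.3  0.2] grip 0.0436 q5 [0.36 0.76 1.62 0.   0.76 1.94]
cur tool axes z [-0.003 -1.    -0.   ] x [-1.     0.003 -0.   ]
turn [ 0.   -0.19 -0.  ]  shift in CURRENT tool axes mm [0.7 0.8 0.3]  in FINAL axes mm [0.7 0.8 0.3]
```

```bash
python3 -m crank '[[[0,0,0,0,-0.03,0,20],[0,0,0,0,-0.05,0,20],[0,0,0,0,-0.05,0,20],[0,7,0,0,0,0,20],[0,0,0,0,0,0,20]]]' && python3 go.py .5815 .0027 .17 82.83
python3 - <<'E'
from h import *
for n in("top","side"):
    c=robot.camera(n);save(c,n+"3")
    a=c["img"][:,:,::-1]; a=a[190:290,130:230] if n=="top" else a[270:390,190:310]
    cv2.imwrite(f"pics/{n}3z.png",cv2.resize(a,None,fx=5,fy=5,interpolation=2))
E
```

```text
time: 6.45
position: [0.5143, 0.3141, 0.17]
tool_rot: [-0.044, -0.706, 0.706, 0.044]
ft_force: [-0.1, -0.6, -1.9]
grip_width: 0.0436
t 6.45 pos [0.5143 0.3141 0.17  ] F [-0.1 -0.6 -1.9] grip 0.0436 q5 [ 0.36  0.57  1.55 -0.    1.02  2.06]
cur tool axes z [-0.124 -0.992  0.   ] x [-0.992  0.124  0.   ]
turn [-0.01  0.05  0.  ]  shift in CURRENT tool axes mm [-105.3    0.   300.7]  in FINAL axes mm [-105.6    0.   300.6]
```

View pics/side3z.png

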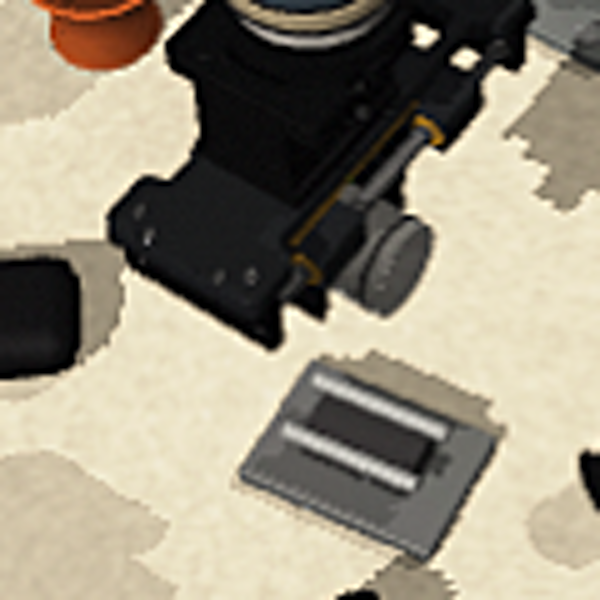

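View pics/top3z.png

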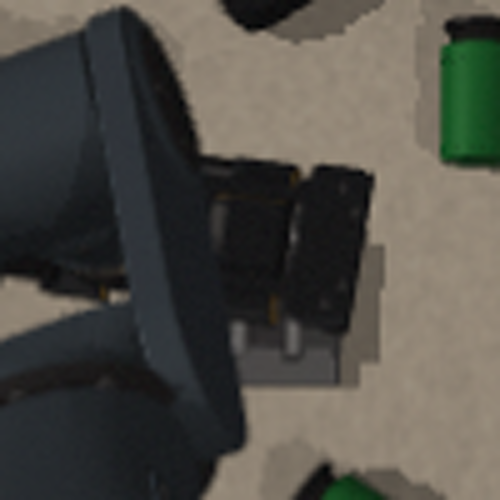

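Run:
```python
from h import *
c=robot.camera("side");P=np.array(robot.get_obs()["position"])
q=atz(c,(270+265.5/5-.5,190+395.5/5-.5),.181);print(q)
ax=np.array([-.992,.124,0]);print("base end along -axis from TCP",(q-P)@ax, (q-P)@np.array([.124,.992,0]))
for d in(.028,.030,.032,.034): # project bottom-end disc points
    cen=P+[0,0,.011]+ax*d
    print(d,np.round([ (proj(c,cen+u)[0]-[270,190])*5 for u in (np.array([0,0,.022]),np.array([0,0,-.022]),np.array([.124,.992,0])*.022,-np.array([.124,.992,0])*.022)]).tolist())
```

```text
[0.48679957 0.31720198 0.181     ]
base end along -axis from TCP 0.027142294687779362 -3.516864263783959e-05
0.028 [[235.0, 392.0], [296.0, 397.0], [303.0, 363.0], [230.0, 426.0]]
0.03 [[237.0, 396.0], [298.0, 401.0], [305.0, 367.0], [232.0, 429.0]]
0.032 [[240.0, 400.0], [300.0, 405.0], [307.0, 371.0], [234.0, 433.0]]
0.034 [[242.0, 404.0], [302.0, 409.0], [309.0, 375.0], [237.0, 437.0]]
```

```bash
python3 -m crank '[[[0,0,0,-0.02,0,0.05,20],[0,0,0,-0.02,0,0.058,20],[0,0,0,-0.02,0,0.058,20],[0,0,0,-0.02,0,0.058,20],[0,0,0,-0.02,0,0.058,20]]]' && python3 -m crank '[[[0,0,0,-0.004,0.02,0.019,20],[0,0,0,0,0.03,0,20],[0,0,0,0,0,0,20],[0,0,0,0,0,0,20],[0,0,0,0,0,0,20]]]' && python3 go.py .580 .0029 .12 82.83
python3 - <<'E'
from h import *
for n in("top","side"):
    c=robot.camera(n);save(c,n+"4")
    a=c["img"][:,:,::-1]; a=a[180:280,270:390] if n=="top" else a[170:300,220:380]
    cv2.imwrite(f"pics/{n}4z.png",cv2.resize(a,None,fx=4.5,fy=4.5,interpolation=2))
E
```

```text
time: 7.22
position: [0.5782, 0.0201, 0.1687]
tool_rot: [0.043, 0.706, -0.706, -0.045]
ft_force: [1.3, 0.3, -1.2]
grip_width: 0.0436
time: 7.85
position: [0.5809, 0.003, 0.1208]
tool_rot: [-0.045, -0.706, 0.706, 0.043]
ft_force: [-1.5, -0.0, -1.7]
grip_width: 0.0437
t 7.85 pos [0.5809 0.003  0.1208] F [-1.5 -0.  -1.7] grip 0.0437 q5 [-0.19  0.61  1.64 -0.    0.88  1.51]
cur tool axes z [-0.124 -0.992  0.   ] x [-0.992  0.124 -0.002]
turn [-0.01  0.04 -0.12]  shift in CURRENT tool axes mm [0.9 0.8 0.2]  in FINAL axes mm [0.9 0.8 0.2]
```

View pics/side4z.png

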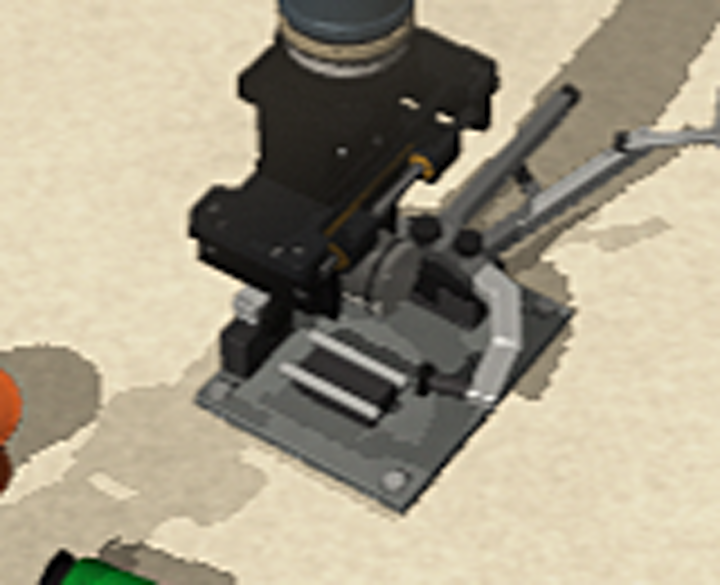

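View pics/top4z.png

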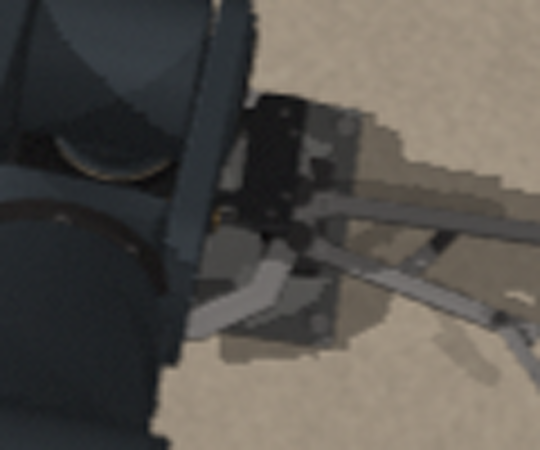

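```bash
python3 -m crank '[[[0,0,0,0.001,0.02,0,20],[0,0,0,0,0.02,0,20],[0,0,0,0,0.01,0,20],[0,0,0,0,0,0,20],[0,0,0,0,0,0,20]]]' && python3 go.py .580 .0029 .040 82.83
python3 - <<'E'
from h import *
for n in("side",):
    c=robot.camera(n);save(c,n+"5")
    a=c["img"][:,:,::-1]; a=a[180:280,270:390] if n=="top" else a[200:300,250:350]
    cv2.imwrite(f"pics/{n}5z.png",cv2.resize(a,None,fx=6,fy=6,interpolation=2))
E
```

```text
time: 8.57
position: [0.5798, 0.0027, 0.0705]
tool_rot: [-0.045, -0.706, 0.706, 0.044]
ft_force: [-0.5, -0.2, -1.4]
grip_width: 0.0434
t 8.57 pos [0.5798 0.0027 0.0705] F [-0.5 -0.2 -1.4] grip 0.0434 q5 [-0.19  0.69  1.67  0.    0.78  1.51]
cur tool axes z [-0.125 -0.992  0.   ] x [-0.992  0.125 -0.002]
turn [-0.   -0.02 -0.09]  shift in CURRENT tool axes mm [-0.1 30.5 -0.3]  in FINAL axes mm [-0.2 30.5 -0.2]
```

View pics/side5z.png

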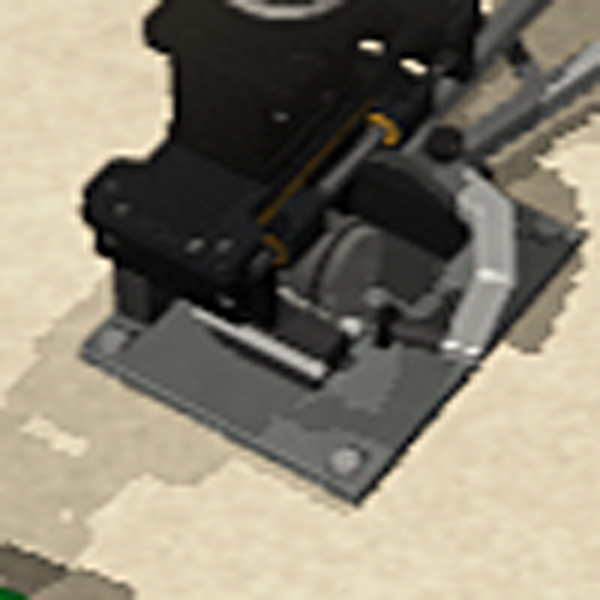

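```bash
python3 -m crank '[[[0,0,0,0,0.008,0,20],[0,0,0,0,0.007,0,20],[0,0,0,0,0.006,0,20],[0,0,0,0,0.005,0,20],[0,0,0,0,0,0,20]]]' && python3 go.py .580 .0029 .040 82.83
```

```text
time: 9.25
position: [0.5787, 0.0028, 0.0432]
tool_rot: [0.044, 0.706, -0.706, -0.045]
ft_force: [0.6, -0.3, -2.6]
grip_width: 0.0437
t 9.25 pos [0.5787 0.0028 0.0432] F [ 0.6 -0.3 -2.6] grip 0.0437 q5 [-0.19  0.74  1.68  0.    0.72  1.51]
cur tool axes z [-0.125 -0.992 -0.   ] x [-0.992  0.125  0.001]
turn [ 0.01 -0.03  0.07]  shift in CURRENT tool axes mm [-1.3  3.2 -0.3]  in FINAL axes mm [-1.3  3.2 -0.3]
```

```bash
python3 -m crank '[[[0,0,0,-0.001,0.002,0,20],[0,0,0,0,0.001,0,20],[0,0,0,0,0,0,20],[0,0,0,0,0,0,20],[0,0,0,0,0,0,20]]]' && python3 go.py .580 .0029 .040 82.83
python3 - <<'E'
from h import *
for n in("side",):
    c=robot.camera(n);save(c,n+"6")
    a=c["img"][:,:,::-1]; a=a[180:280,270:390] if n=="top" else a[200:300,250:350]
    cv2.imwrite(f"pics/{n}6z.png",cv2.resize(a,None,fx=6,fy=6,interpolation=2))
E
```

```text
time: 9.88
position: [0.5802, 0.0026, 0.0409]
tool_rot: [-0.044, -0.706, 0.706, 0.044]
ft_force: [-0.5, -0.1, -1.1]
grip_width: 0.0434
t 9.88 pos [0.5802 0.0026 0.0409] F [-0.5 -0.1 -1.1] grip 0.0434 q5 [-0.19  0.74  1.68 -0.    0.72  1.51]
cur tool axes z [-0.125 -0.992  0.   ] x [-0.992  0.125 -0.   ]
turn [-0.   -0.02 -0.01]  shift in CURRENT tool axes mm [ 0.2  0.9 -0.3]  in FINAL axes mm [ 0.2  0.9 -0.3]
```

View pics/side6z.png

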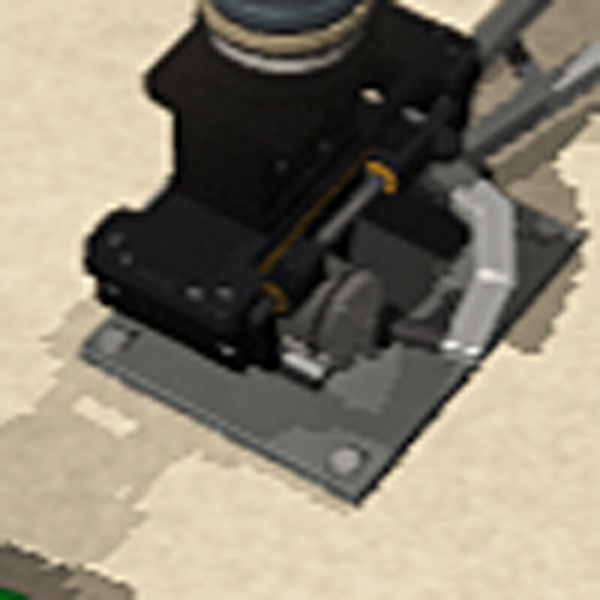

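```bash
python3 -m crank '[[[0,0,0,0,0.001,0,20],[0,0,0,0,0,0,20],[0,0,0,0,0,0,56],[0,0,0,0,0,0,62],[0,0,0,0,0,0,75]]]' && python3 go.py .580 .0029 .040 82.83
```

```text
time: 10.55
position: [0.5802, 0.0026, 0.0399]
tool_rot: [-0.044, -0.706, 0.706, 0.044]
ft_force: [0.1, 0.4, -0.0]
grip_width: 0.0578
t 10.55 pos [0.5802 0.0026 0.0399] F [ 0.1  0.4 -0. ] grip 0.0578 q5 [-0.19  0.74  1.68  0.    0.72  1.51]
cur tool axes z [-0.125 -0.992 -0.   ] x [-0.992  0.125 -0.   ]
turn [ 0.   -0.02 -0.02]  shift in CURRENT tool axes mm [ 0.3 -0.1 -0.3]  in FINAL axes mm [ 0.3 -0.1 -0.3]
```

```bash
python3 -m crank '[[[0,0,0,0,0,0,90],[0,0,0,0,-0.03,0,100],[0,0,0,0,-0.05,0,100],[0,0,0,0,-0.05,0,100],[0,-10,0,0,0,0,100]]]' && python3 -m crank '[[[0,-10,0,0,0,0,100],[0,-10,0,0,0,0,100],[0,-10,0,0,0,0,100],[0,-10,0,0,0,0,100],[0,-10,0,0,0,0,100]]]' && python3 -m crank '[[[0,-10,0,0,0,0,100],[0,-10,0,0,0,0,100],[0,-10,0,0,0,0,100],[0,0,0,0.05,0,0,100],[0,0,0,0.05,0,0,100]]]' && python3 go.py .5484 -.1927 .17 172.83;python3 - <<'E'
from h import *
for n in("top","side"):
    c=robot.camera(n);save(c,n+"7")
    a=c["img"][:,:,::-1]; a=a[180:290,270:420] if n=="top" else a[170:290,250:400]
    cv2.imwrite(f"pics/{n}7z.png",cv2.resize(a,None,fx=5,fy=5,interpolation=2))
E
```

```text
time: 11.18
position: [0.5833, 0.0021, 0.1745]
tool_rot: [0.016, -0.706, 0.708, -0.023]
ft_force: [0.5, 0.1, -0.7]
grip_width: 0.0863
time: 11.8
position: [0.5799, 0.0026, 0.1697]
tool_rot: [-0.316, 0.633, -0.632, 0.316]
ft_force: [0.6, -0.2, 0.3]
grip_width: 0.0866
time: 12.42
position: [0.5675, -0.0971, 0.1698]
tool_rot: [0.468, -0.53, 0.53, -0.468]
ft_force: [0.2, 0.6, 0.6]
grip_width: 0.0871
t 12.43 pos [ 0.5675 -0.0971  0.1698] F [0.2 0.6 0.6] grip 0.0871 q5 [-0.36  0.54  1.62 -0.    0.98 -0.24]
cur tool axes z [ 0.992 -0.123  0.   ] x [-0.123 -0.992  0.   ]
turn [-0.02  0.1   0.01]  shift in CURRENT tool axes mm [97.3 -0.2 -7.2]  in FINAL axes mm [97.3 -0.2 -7. ]
```

View pics/side7z.png

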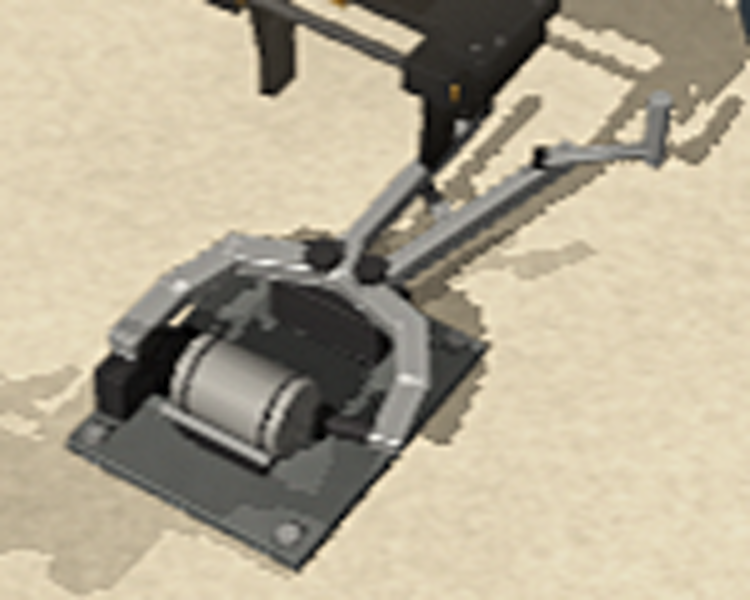

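View pics/top7z.png

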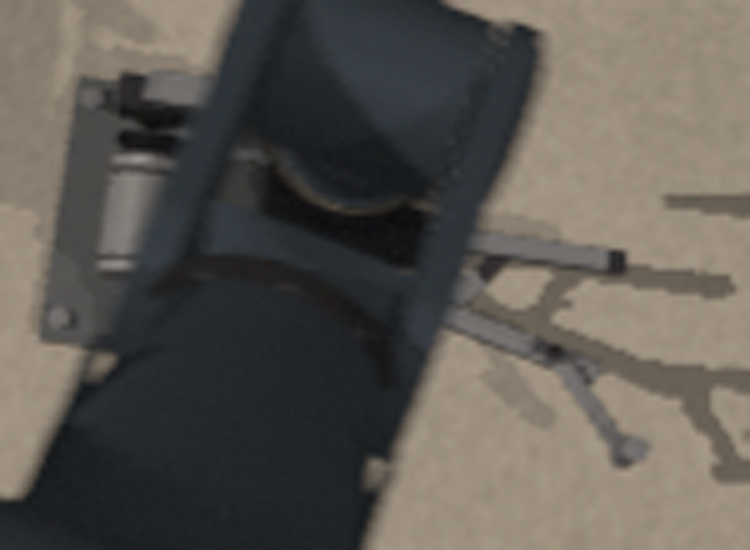

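```bash
python3 -m crank '[[[0,0.1,0,0.05,0,-0.004,100],[0,0,0,0.047,0,-0.003,100],[0,0,0,0,0.03,0,100],[0,0,0,0,0,0,100],[0,0,0,0,0,0,100]]]'; python3 go.py .5484 -.1927 .04 172.83;python3 - <<'E'
from h import *
p=np.array([.5745,-.0972]);u=np.array([.1249,.9922]);v=np.array([-.9922,.1249])
c=robot.camera("top")
loc=lambda q:np.round([(q[:2]-p)@u*1000,(q[:2]-p)@v*1000],1)
t=lambda x,y:((y+.5)/5-.5+185,(x+.5)/5-.5+270)
print("tab top open",loc(atz(c,t(628,425),.099)+[-.0007,.0014,0]))
for q in((340,245),(550,330),(450,290),(340,240)): print(loc(atz(c,t(*q),.058)+[-.0007,.0014,0]))
for n in("top","side"):
    c=robot.camera(n);save(c,n+"8")
    a=c["img"][:,:,::-1]; a=a[180:290,270:420] if n=="top" else a[150:270,270:420]
    cv2.imwrite(f"pics/{n}8z.png",cv2.resize(a,None,fx=5,fy=5,interpolation=2))
E
```

```text
time: 13.15
position: [0.5487, -0.1911, 0.1402]
tool_rot: [-0.467, 0.531, -0.531, 0.468]
ft_force: [-0.7, -0.4, 0.2]
grip_width: 0.0868
t 13.15 pos [ 0.5487 -0.1911  0.1402] F [-0.7 -0.4  0.2] grip 0.0868 q5 [-0.53  0.59  1.63  0.    0.93 -0.4 ]
cur tool axes z [ 0.992 -0.126  0.   ] x [-0.126 -0.992 -0.   ]
turn [-0.   -0.07 -0.01]  shift in CURRENT tool axes mm [ 1.600e+00  1.002e+02 -1.000e-01]  in FINAL axes mm [ 1.600e+00  1.002e+02 -1.000e-01]
tab top open [-168.    99.7]
[-9.1 20.5]
[-126.6   50.6]
[-70.7  36.5]
[-8.7 17.8]
```

View pics/side8z.png

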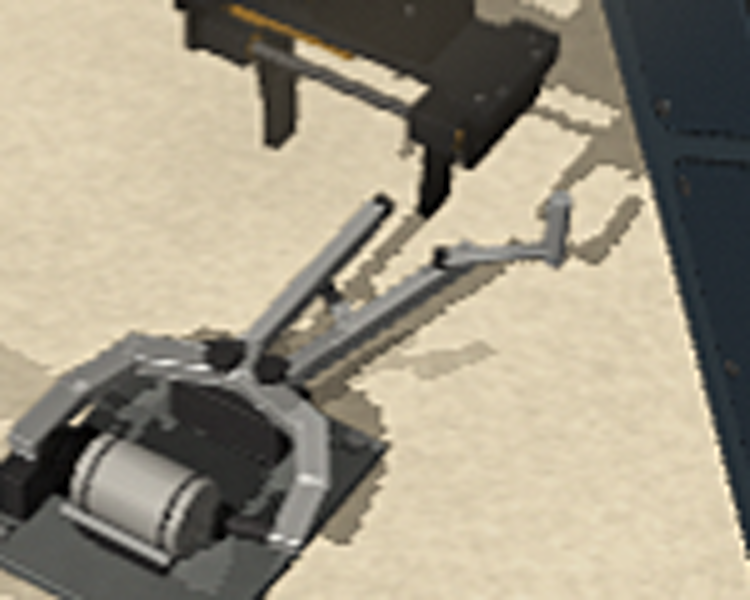

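View pics/top8z.png

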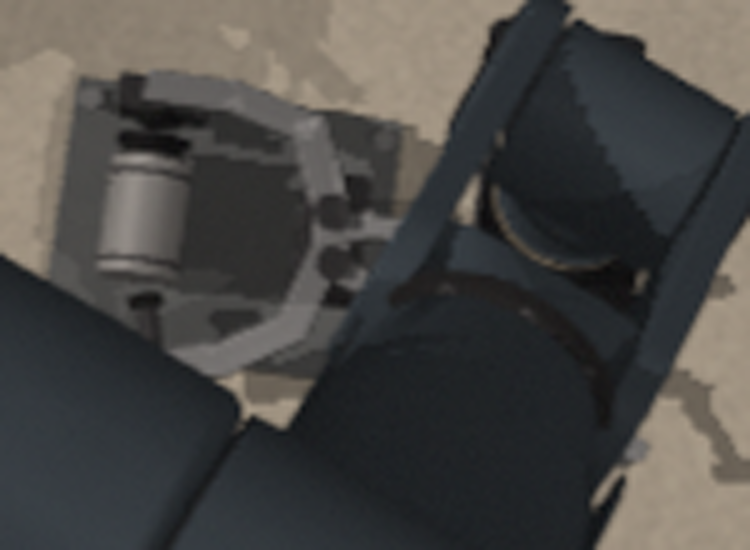

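```bash
python3 -m crank '[[[0,0,0,0,0.02,0,100],[0,0,0,0,0.02,0,100],[0,0,0,0,0.015,0,100],[0,0,0,0,0,0,100],[0,0,0,0,0,0,100]]]'; python3 go.py .5484 -.1927 .04 172.83;python3 - <<'E'
from h import *
for n in("side",):
    c=robot.camera(n);save(c,n+"9")
    a=c["img"][:,:,::-1]; a=a[180:290,270:420] if n=="top" else a[150:270,270:420]
    cv2.imwrite(f"pics/{n}9z.png",cv2.resize(a,None,fx=5,fy=5,interpolation=2))
E
```

```text
time: 13.92
position: [0.549, -0.1921, 0.0854]
tool_rot: [0.467, -0.53, 0.531, -0.467]
ft_force: [0.3, -0.2, -0.3]
grip_width: 0.0873
t 13.93 pos [ 0.549  -0.1921  0.0854] F [ 0.3 -0.2 -0.3] grip 0.0873 q5 [-0.53  0.67  1.66  0.    0.81 -0.4 ]
cur tool axes z [ 0.992 -0.127  0.001] x [-0.127 -0.992  0.   ]
turn [-0.06 -0.11  0.03]  shift in CURRENT tool axes mm [ 0.6 45.4 -0.5]  in FINAL axes mm [ 0.6 45.4 -0.5]
```

View pics/side9z.png

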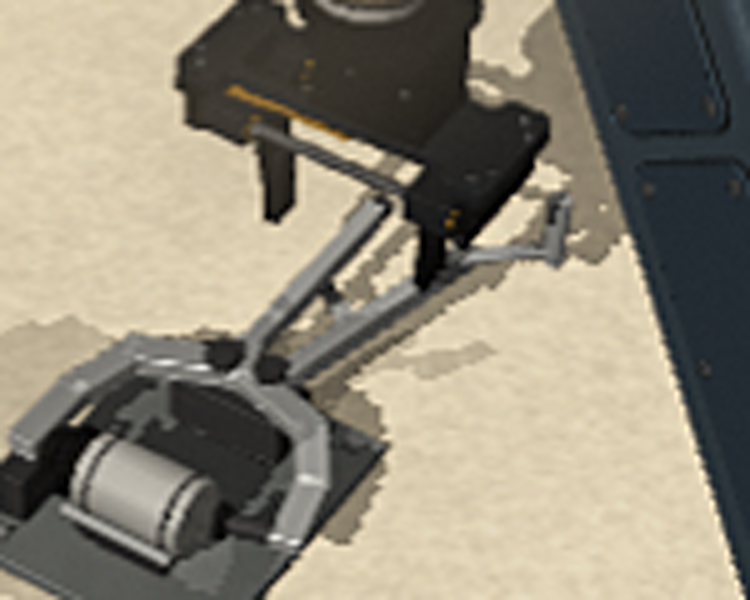

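```bash
python3 -m crank '[[[0,0,0,0,0.012,0,100],[0,0,0,0,0.012,0,100],[0,0,0,0,0.012,0,100],[0,0,0,0,0.009,0,100],[0,0,0,0,0,0,100]]]'; python3 go.py .5484 -.1927 .04 172.83;python3 - <<'E'
from h import *
for n in("side",):
    c=robot.camera(n);save(c,n+"10")
    a=c["img"][:,:,::-1]; a=a[180:290,270:420] if n=="top" else a[150:270,270:420]
    cv2.imwrite(f"pics/{n}10z.png",cv2.resize(a,None,fx=5,fy=5,interpolation=2))
E
```

```text
time: 14.6
position: [0.5478, -0.1916, 0.0386]
tool_rot: [-0.467, 0.532, -0.53, 0.467]
ft_force: [-0.2, -1.0, 0.5]
grip_width: 0.087
t 14.6 pos [ 0.5478 -0.1916  0.0386] F [-0.2 -1.   0.5] grip 0.087 q5 [-0.53  0.75  1.68 -0.    0.72 -0.4 ]
cur tool axes z [ 0.992 -0.127 -0.002] x [-0.127 -0.992 -0.001]
turn [ 0.12 -0.13 -0.05]  shift in CURRENT tool axes mm [ 1.  -1.4  0.8]  in FINAL axes mm [ 1.  -1.4  0.8]
```

View pics/side10z.png

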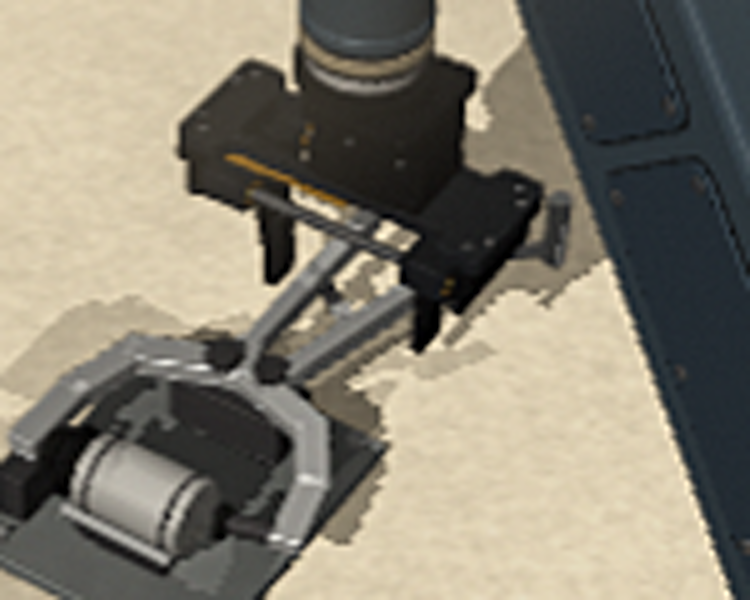

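```bash
python3 -m crank '[[[0,0,0,0,-0.001,0,85],[0,0,0,0,0,0.001,80],[0,0,0,0,0,0.002,75],[0,0,0,0,0,0.002,70],[0,0,0,0,0,0.002,65]]]' 40; python3 go.py .5554 -.1936 .04 172.83
```

```text
time: 15.28
position: [0.5471, -0.1891, 0.0403]
tool_rot: [-0.47, 0.537, -0.524, 0.465]
ft_force: [-16.7, 2.1, 10.8]
grip_width: 0.0593
t 15.28 pos [ 0.5471 -0.1891  0.0403] F [-16.7   2.1  10.8] grip 0.0593 q5 [-0.52  0.75  1.67 -0.    0.75 -0.4 ]
cur tool axes z [ 0.992 -0.126 -0.019] x [-0.126 -0.992 -0.006]
turn [ 1.1  -0.06 -0.34]  shift in CURRENT tool axes mm [3.5 0.1 8.8]  in FINAL axes mm [3.5 0.3 8.8]
```

```bash
python3 -m crank '[[[0,0,0,0,0,0,58],[0,0,0,0,0,0,52],[0,0,0,0,0,0,46],[0,0,0,0,0,0,40],[0,0,0,0,0,0,40]]]' 45; python3 go.py .5554 -.1936 .04 172.83
```

```text
time: 15.9
position: [0.5539, -0.1923, 0.0408]
tool_rot: [-0.468, 0.532, -0.529, 0.467]
ft_force: [-5.3, 1.9, 3.7]
grip_width: 0.0368
t 15.9 pos [ 0.5539 -0.1923  0.0408] F [-5.3  1.9  3.7] grip 0.0368 q5 [-0.52  0.75  1.66 -0.    0.74 -0.4 ]
cur tool axes z [ 0.992 -0.126 -0.003] x [-0.126 -0.992 -0.001]
turn [ 0.2  -0.05 -0.04]  shift in CURRENT tool axes mm [1.1 0.8 1.6]  in FINAL axes mm [1.1 0.8 1.6]
```

```bash
python3 -m crank '[[[0,0,0,0,0,0,38],[0,0,0,0,0,0,38],[0,0,0,0,0,0,38],[0,0,0,0,0,0,46],[0,0,0,0,0,0,50]]]' 45; python3 go.py .5554 -.1936 .04 172.83;python3 - <<'E'
from h import *
for n in("side",):
    c=robot.camera(n);save(c,n+"11")
    a=c["img"][:,:,::-1]; a=a[150:270,270:420]
    cv2.imwrite(f"pics/{n}11z.png",cv2.resize(a,None,fx=5,fy=5,interpolation=2))
E
```

```text
time: 16.52
position: [0.5556, -0.1927, 0.0408]
tool_rot: [0.467, -0.531, 0.531, -0.467]
ft_force: [-2.6, 2.5, -1.0]
grip_width: 0.0423
t 16.52 pos [ 0.5556 -0.1927  0.0408] F [-2.6  2.5 -1. ] grip 0.0423 q5 [-0.52  0.75  1.66  0.    0.73 -0.4 ]
cur tool axes z [ 0.992 -0.128  0.001] x [-0.128 -0.992 -0.   ]
turn [-0.03 -0.16 -0.02]  shift in CURRENT tool axes mm [ 0.9  0.8 -0.1]  in FINAL axes mm [ 0.9  0.8 -0.1]
```

View pics/side11z.png

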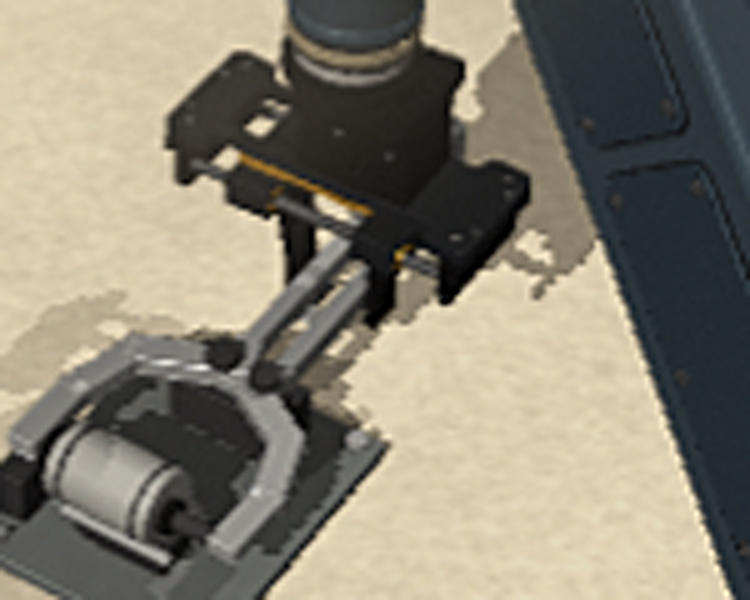

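```bash
python3 -m crank '[[[0,0,0,0,0,0,60],[0,0,0,0,0,0,70],[0,0,0,0,0,0,75],[0,0,0,0,-0.02,0,75],[0,0,0,0,-0.035,0,75]]]' 45; python3 -m crank '[[[0,0,0,0,-0.045,0,75],[0,0,0,-0.05,0,-0.0,75],[0,0,0,-0.05,0,0,75],[0,0,0,-0.0,0,0,50],[0,0,0,0,0,0,10]]]';  python3 go.py .5554 -.1936 .04 172.83;python3 - <<'E'
from h import *
for n in("side","top"):
    c=robot.camera(n);save(c,n+"12")
    a=c["img"][:,:,::-1]; a=a[180:290,270:420] if n=="top" else a[150:270,270:420]
    cv2.imwrite(f"pics/{n}12z.png",cv2.resize(a,None,fx=5,fy=5,interpolation=2))
E
```

```text
time: 17.2
position: [0.5547, -0.1926, 0.0951]
tool_rot: [-0.467, 0.532, -0.53, 0.467]
ft_force: [0.5, -0.6, -0.2]
grip_width: 0.0648
time: 17.82
position: [0.5684, -0.0939, 0.1409]
tool_rot: [0.467, -0.53, 0.531, -0.467]
ft_force: [-0.0, -1.0, 0.1]
grip_width: 0.0524
t 17.82 pos [ 0.5684 -0.0939  0.1409] F [-0.  -1.   0.1] grip 0.0524 q5 [-0.36  0.58  1.64 -0.    0.92 -0.23]
cur tool axes z [ 0.992 -0.126  0.001] x [-0.126 -0.992  0.001]
turn [-0.05 -0.07  0.04]  shift in CURRENT tool axes mm [100.5 101.   -0.4]  in FINAL axes mm [100.6 100.9  -0.5]
```

View pics/side12z.png

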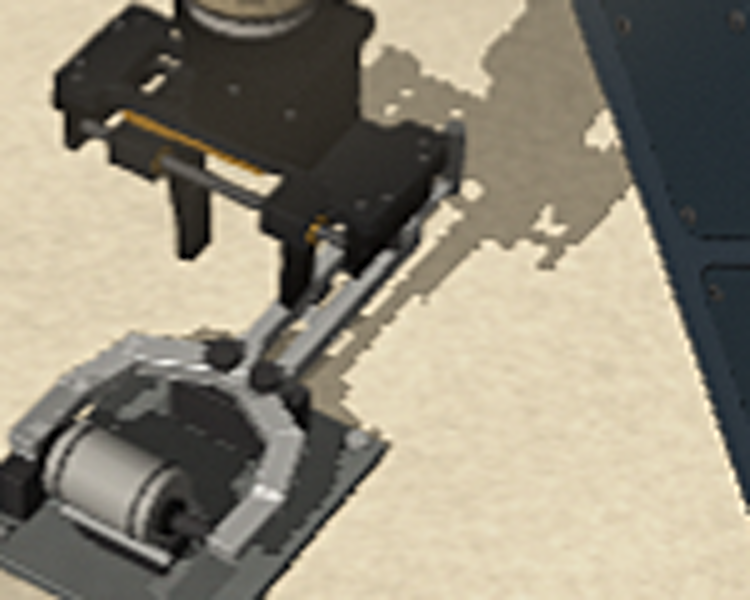

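View pics/top12z.png

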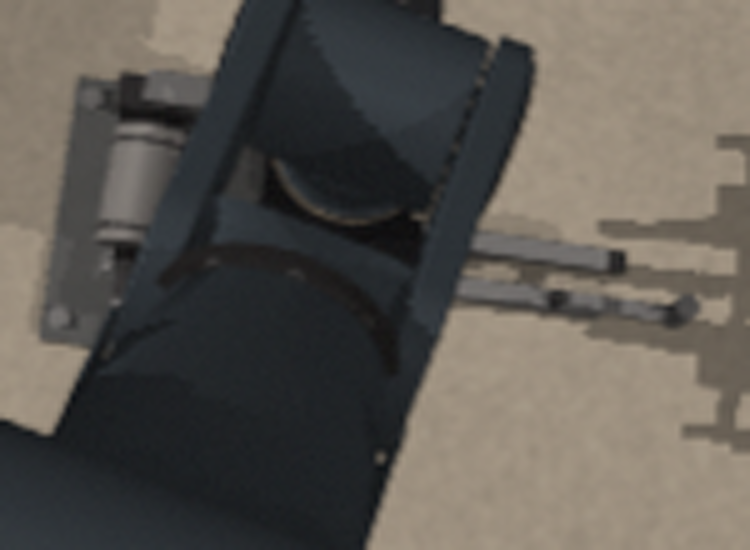

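```bash
python3 -m crank '[[[0,0,0,0.05,0,0,0],[0,0,0,0.055,0,0.005,0],[0,0,0,0.055,0,0.01,0],[0,0,0,0.033,0,0.008,0],[0,0,0,0,0,0,0]]]' 20;  python3 go.py .5657 -.2876 .078 172.83;python3 - <<'E'
from h import *
p=np.array([.5745,-.0972]);u=np.array([.1249,.9922]);v=np.array([-.9922,.1249])
c=robot.camera("top")
loc=lambda q:np.round([(q[:2]-p)@u*1000,(q[:2]-p)@v*1000],1)
t=lambda x,y:((y+.5)/5-.5+180,(x+.5)/5-.5+270)
print("tab top",loc(atz(c,t(686,306),.099)+[-.0007,.0014,0]),"TCP",loc(np.array(robot.get_obs()["position"])))
for n in("side","top"):
    c=robot.camera(n);save(c,n+"13")
    a=c["img"][:,:,::-1]; a=a[180:290,270:420] if n=="top" else a[140:260,280:430]
    cv2.imwrite(f"pics/{n}13z.png",cv2.resize(a,None,fx=5,fy=5,interpolation=2))
E
```

```text
time: 18.55
position: [0.5662, -0.2929, 0.1406]
tool_rot: [0.466, -0.531, 0.533, -0.466]
ft_force: [-0.9, 0.9, 0.0]
grip_width: 0.0017
t 18.55 pos [ 0.5662 -0.2929  0.1406] F [-0.9  0.9  0. ] grip 0.0017 q5 [-0.65  0.65  1.48 -0.    1.01 -0.52]
cur tool axes z [ 0.991 -0.133  0.002] x [-0.133 -0.991  0.002]
turn [-0.11 -0.46  0.09]  shift in CURRENT tool axes mm [-5.3 62.6 -1.3]  in FINAL axes mm [-5.2 62.6 -1.1]
tab top [-189.6   20.6] TCP [-192.8  -15.3]
```

View pics/side13z.png

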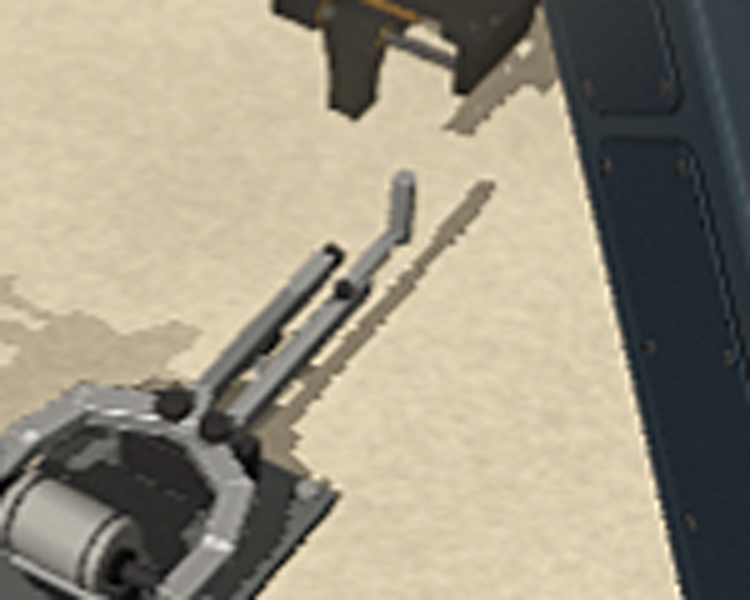

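View pics/top13z.png

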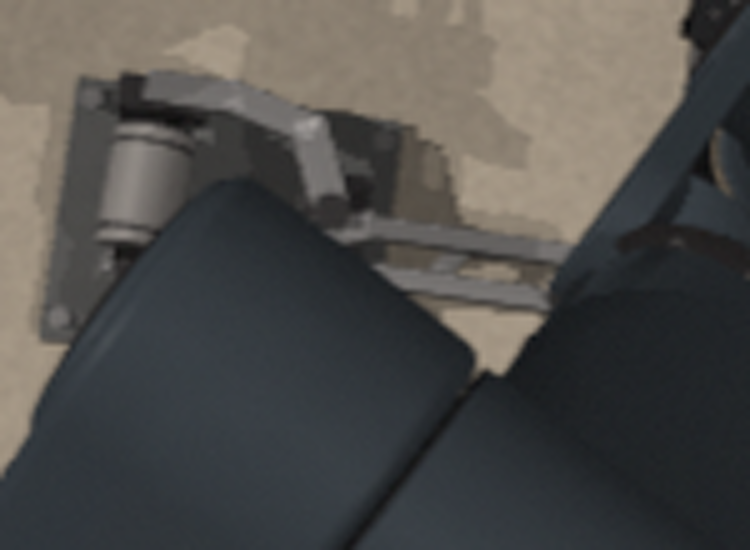

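```bash
python3 - <<'E'
from h import *
p=np.array([.5745,-.0972]);u=np.array([.1249,.9922]);v=np.array([-.9922,.1249])
c=robot.camera("top")
loc=lambda q:np.round([(q[:2]-p)@u*1000,(q[:2]-p)@v*1000],1)
t=lambda x,y:((y+.5)/5-.5+180,(x+.5)/5-.5+270)
for a,b in(((135,275),(120,242)),((145,158),(158,130))):
  print(loc(atz(c,t(*a),.06)+[-.0007,.0014,0]),loc(atz(c,t(*b),.06)+[-.0007,.0014,0]))
E
python3 -m crank '[[[0,-0.4,0,-0.003,0.02,0,0],[0,0,0,0,0.02,0,0],[0,0,0,0,0.014,0,0],[0,0,0,0,0.008,0,0],[0,0,0,0,0,0,0]]]';  python3 go.py .5657 -.2876 .078 172.83;python3 - <<'E'
from h import *
for n in("side",):
    c=robot.camera(n);save(c,n+"14")
    a=c["img"][:,:,::-1]; a=a[180:290,270:420] if n=="top" else a[140:260,280:430]
    cv2.imwrite(f"pics/{n}14z.png",cv2.resize(a,None,fx=5,fy=5,interpolation=2))
E
```

```text
[99.4 38.6] [109.9  22. ]
[103.  -25.2] [ 98.2 -41.4]
time: 19.38
position: [0.5666, -0.2846, 0.0783]
tool_rot: [-0.469, 0.529, -0.529, 0.469]
ft_force: [-0.0, 0.3, 1.0]
grip_width: 0.0007
t 19.38 pos [ 0.5666 -0.2846  0.0783] F [-0.   0.3  1. ] grip 0.0007 q5 [-0.64  0.73  1.52  0.    0.89 -0.52]
cur tool axes z [ 0.993 -0.12  -0.001] x [-0.12  -0.993 -0.001]
turn [ 0.05  0.3  -0.03]  shift in CURRENT tool axes mm [ 3.1  0.3 -0.5]  in FINAL axes mm [ 3.1  0.3 -0.5]
```

View pics/side14z.png

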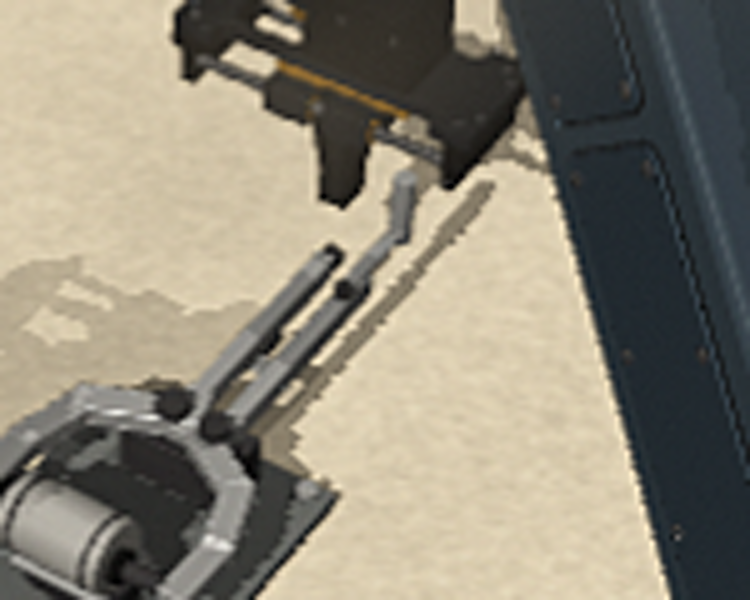

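```bash
python3 -m crank '[[[0,0.3,0,0.003,0,-0.008,0],[0,0,0,0,0,-0.008,0],[0,0,0,0,0,-0.007,0],[0,0,0,0,0,-0.007,0],[0,0,0,0,0,-0.006,0]]]';  python3 go.py .5657 -.2876 .078 172.83;python3 - <<'E'
from h import *
for n in("side",):
    c=robot.camera(n);save(c,n+"15")
    a=c["img"][:,:,::-1]; a=a[180:290,270:420] if n=="top" else a[140:260,280:430]
    cv2.imwrite(f"pics/{n}15z.png",cv2.resize(a,None,fx=5,fy=5,interpolation=2))
E
```

```text
time: 20.05
position: [0.5301, -0.2835, 0.079]
tool_rot: [-0.468, 0.53, -0.53, 0.468]
ft_force: [0.3, 0.5, 0.2]
grip_width: 0.0003
t 20.05 pos [ 0.5301 -0.2835  0.079 ] F [0.3 0.5 0.2] grip 0.0003 q5 [-0.68  0.7   1.61 -0.    0.83 -0.55]
cur tool axes z [ 0.992 -0.125 -0.   ] x [-0.125 -0.992 -0.   ]
turn [ 0.01 -0.03 -0.  ]  shift in CURRENT tool axes mm [-0.4  1.  35.8]  in FINAL axes mm [-0.4  1.  35.8]
```

View pics/side15z.png

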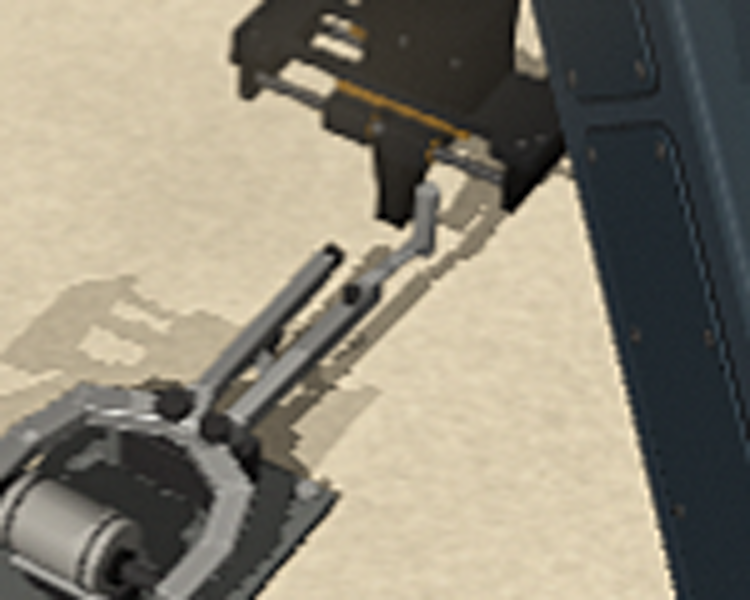

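```bash
python3 -m crank '[[[0,0,0,0,0,-0.004,0],[0,0,0,0,0,-0.004,0],[0,0,0,0,0,-0.004,0],[0,0,0,0,0,0,0],[0,0,0,0,0,0,0]]]';  python3 go.py .5657 -.2876 .078 172.83;python3 - <<'E'
from h import *
for n in("side",):
    c=robot.camera(n);save(c,n+"16")
    a=c["img"][:,:,::-1]; a=a[180:290,270:420] if n=="top" else a[140:260,280:430]
    cv2.imwrite(f"pics/{n}16z.png",cv2.resize(a,None,fx=5,fy=5,interpolation=2))
E
```

```text
time: 20.72
position: [0.5189, -0.2822, 0.0788]
tool_rot: [0.468, -0.53, 0.531, -0.468]
ft_force: [-0.1, 0.7, -0.1]
grip_width: 0.0005
t 20.73 pos [ 0.5189 -0.2822  0.0788] F [-0.1  0.7 -0.1] grip 0.0005 q5 [-0.69  0.69  1.64  0.    0.81 -0.56]
cur tool axes z [ 0.992 -0.125  0.   ] x [-0.125 -0.992  0.   ]
turn [-0.02 -0.03  0.01]  shift in CURRENT tool axes mm [-0.5  0.8 47.1]  in FINAL axes mm [-0.4  0.8 47.1]
```

View pics/side16z.png

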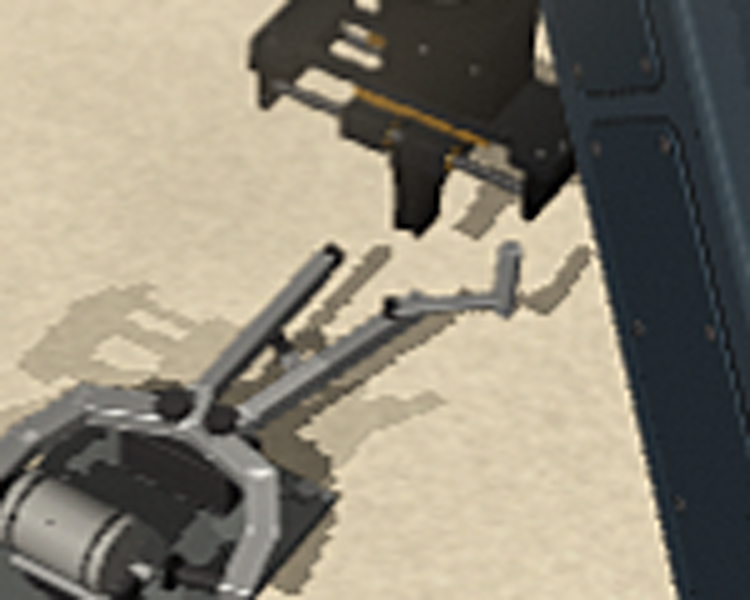

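```bash
python3 -m crank '[[[0,0,0,0,-0.03,0,0],[0,0,0,0,-0.05,0,0],[0,0,0,0,-0.04,0,0],[0,0,0,0.05,0,0,0],[0,0,0,0.05,0,0,0]]]';  python3 -m crank '[[[0,0,0,0.05,0,-0.02,0],[0,0,0,0.05,0,-0.02,0],[0,0,0,0.05,0,-0.02,0],[0,0,0,0.0,0,0,0],[0,0,0,0,0,0,0]]]'; python3 go.py .5657 -.2876 .078 172.83;python3 - <<'E'
from h import *
for n in("side","top"):
    c=robot.camera(n);save(c,n+"17")
    a=c["img"][:,:,::-1]; a=a[185:285,270:420] if n=="top" else a[180:290,255:405]
    cv2.imwrite(f"pics/{n}17z.png",cv2.resize(a,None,fx=5,fy=5,interpolation=2))
E
```

```text
time: 21.4
position: [0.5069, -0.3821, 0.2001]
tool_rot: [0.468, -0.529, 0.531, -0.468]
ft_force: [-0.1, -0.4, -1.1]
grip_width: 0.0007
time: 22.02
position: [0.4278, -0.522, 0.1984]
tool_rot: [-0.467, 0.531, -0.53, 0.468]
ft_force: [0.7, 1.2, -0.2]
grip_width: 0.0006
t 22.02 pos [ 0.4278 -0.522   0.1984] F [ 0.7  1.2 -0.2] grip 0.0006 q5 [-1.05  0.63  1.33  0.    1.19 -0.92]
cur tool axes z [ 0.992 -0.126 -0.   ] x [-0.126 -0.992 -0.002]
turn [ 0.02 -0.07 -0.09]  shift in CURRENT tool axes mm [-249.7  120.7  107.3]  in FINAL axes mm [-249.7  120.4  107.6]
```

View pics/side17z.png

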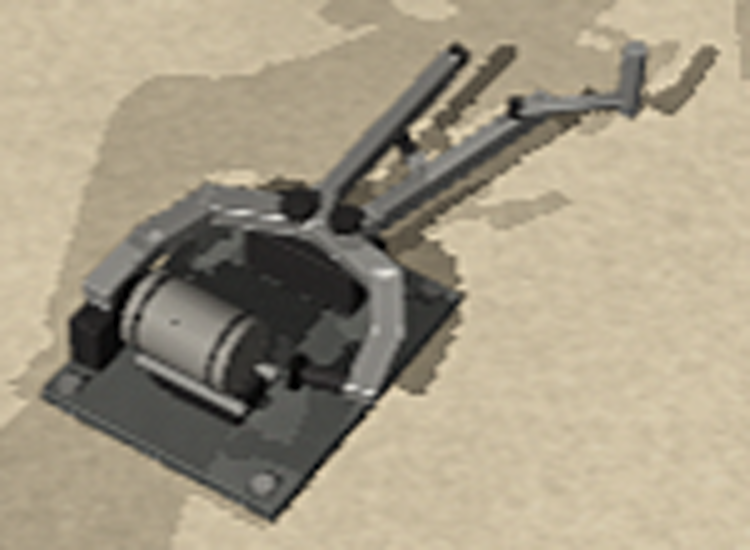

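View pics/top17z.png

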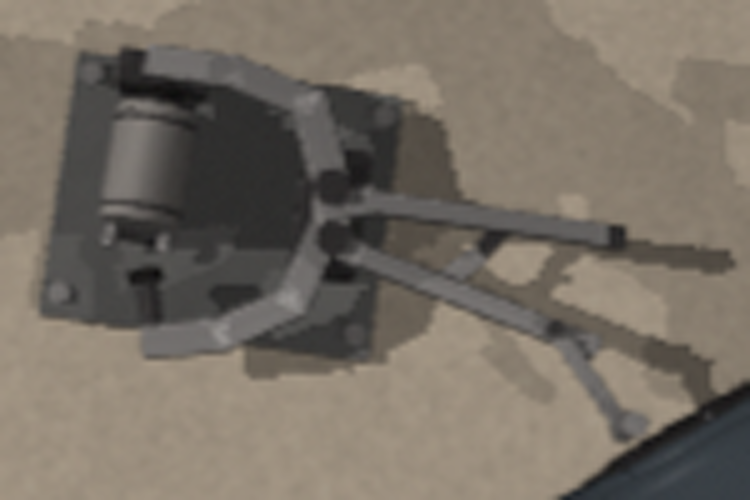

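View pics/top17.png

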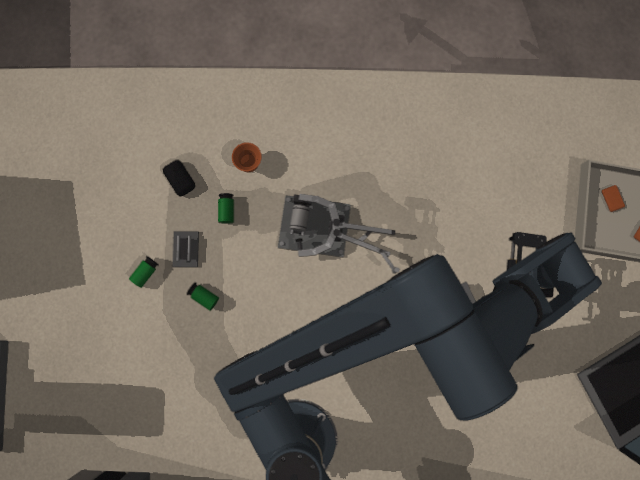

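```bash
python3 -c "
from rig import robot
print(robot.get_obs()['ft_force'],robot.hand_in())"
```

```text
the job is handed in; nothing more can be done
[0.90439202 0.63540855 0.11845468] None
```

I did the whole sequence and handed it in at about 22 s of the 64 s allowed. hand_in gives no verdict.

**What I did**
- I gripped the silver canister on the stand and laid it in the cradle with its stopper end towards the fixed jaw.
- I squeezed the handles over centre and let go, and they stayed locked.
- I pushed the release tab to +y with closed fingers until the jaws sprang open, then moved the arm clear.

**What the checks showed**
- **Locked:** With the gripper off, the handles were parallel and the tab was at x -189.6, y 20.6 mm of the pliers. The given locked position is -190, 20.
- **Stopper:** In the locked view the body ran from y -41.4 to +22.0 mm. That leaves about 4 mm to the fixed pad, the thickness of the flange alone, so the stopper is fully home. I measured this once, to about 2 mm, and did not measure it again after release. The final pictures show the canister unmoved.
- **Opened:** The tab, handle and jaw are back where they were at the start. The canister lies on the bars about 9 mm off the middle towards the fixed jaw, where the squeeze slid it.
- **Rest of the scene:** The jar neck, mouse and green look-alikes were at the same pixels as at the start. The sample box is hidden behind the arm in the last picture and was not checked.

**Disagreements**
- The two cameras differed by about 3 to 4 mm in y, so I used their average, which agreed with where the gripper closed on the canister.
- While squeezing, the arm gave way by about 8 mm and the force peaked near 20 N.

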